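# Load the bead pan of the frame warmer and switch it on

## Task

Pour all eight ceramic beads from the copper cup into the pan of the frame warmer without spilling any, then stand the empty cup upright in the slate tray and let go of it. Only then push the warmer's black toggle fully over to on (the green dot). Leave the purple frame, the plier and the glass bottle where they are.

Things in the scene. Friction and masses are not known exactly. Their poses are not given: they have to be found in the camera images.
- warmer: White frame warmer fixed to the counter, a box 240 (its x) x 190 (its y) x 90 mm high; origin at the centre of its underside, z up. Its flat deck is 90 mm above the counter. A rectangular open bead pan is sunk into the deck towards its +x side, and a black toggle switch stands on the deck towards its -x side (the robot's side).
- pan (a point): Centre of the pan's floor, 45 mm above the counter, at x +35, y 0 in the warmer's frame; axes parallel to the warmer's. The pan is 130 mm long in x, 150 mm in y, with upright walls 45 mm deep up to the deck and a 20 mm deck border on its +x, +y and -y sides (90 mm of deck on the -x side).
- toggle (a joint): Angle of the black toggle, 0 to 1.0 rad. 0 is off: it leans to the warmer's -y, 0.5 rad off upright (where the grey dot is). 1.0 is fully on: it leans 0.5 rad to the warmer's +y (green dot). No spring; a light friction hinge of about 1.6 N at the tip, and it stays where it is left. It starts between 0 and 0.12.
- toggle_tip (a point): Centre of the 18 mm black ball at the toggle's end. The toggle is a 12 mm thick round bar, 50 mm from its hinge to this point; the hinge axis runs along the warmer's x at x -80, y 0, 102 mm above the counter, just over a 28 x 24 x 12 mm steel bushing.
- cup: Loose copper-coloured open cup, 95 mm tall, 58 mm outside diameter at the base and 66 mm at the rim, wall 3 mm, floor 4 mm, no handle, about 110 to 230 g, standing upright on the counter with eight beads in it filling less than half its height. Origin at the centre of its underside, z towards its mouth.
- tray: Loose grey slate tray, 160 (its x) x 150 (its y) x 14 mm high, heavy (0.8 kg), empty at the start; rim wall 6 mm thick, floor about 6 mm above the counter. Origin at the centre of its underside.
- frame: Bystander: purple cat-eye spectacle frame lying folded, 60 x 145 x 16 mm, long side along its y. Origin at its middle on the counter.
- plier: Bystander: steel pad-arm plier lying flat, 155 mm long along its x, 55 wide, 13 high. Origin near its pivot, on the counter.
- bottle: Bystander: empty glass bottle with a glass stopper, 60 mm diameter, 138 mm high, upright. Origin at the centre of its underside.
- bead0: White ceramic warming bead, a ball 19 mm in diameter, 12 g, that rolls; origin at its centre.
- bead1: White ceramic warming bead, a ball 19 mm in diameter, 12 g, that rolls; origin at its centre.
- bead2: White ceramic warming bead, a ball 19 mm in diameter, 12 g, that rolls; origin at its centre.
- bead3: White ceramic warming bead, a ball 19 mm in diameter, 12 g, that rolls; origin at its centre.
- bead4: White ceramic warming bead, a ball 19 mm in diameter, 12 g, that rolls; origin at its centre.
- bead5: White ceramic warming bead, a ball 19 mm in diameter, 12 g, that rolls; origin at its centre.
- bead6: White ceramic warming bead, a ball 19 mm in diameter, 12 g, that rolls; origin at its centre.
- bead7: White ceramic warming bead, a ball 19 mm in diameter, 12 g, that rolls; origin at its centre.
Things that resemble listed ones, but are neither listed nor needed, are in the scene too. Several things look just like the cup: the one meant starts farthest to the robot's right. Leave any pink look-alike of the tray alone.

How it is judged:
By the outcome, as a careful person would: the job done as asked, in the order asked, and still so for the second after the job is handed in, with the robot touching nothing.
It also fails if it takes over 72 s, if anything falls off the work surface, if the arm or the gripper's body presses on something with over 40 N, if the wrist force passes 120 N, or if a joint passes its speed limit or range.

## Robot

A 7-joint arm with a two-finger parallel gripper is mounted at the origin on the work surface. World frame = base frame: x ahead of the robot, y to its left, z up, the work surface at z = 0. Lengths are in m, angles in rad, forces in N, time in s.
With the tool pointing down it reaches from about 0.375 to 0.925 m from the base axis. Payload 3.1 kg.
Tool frame: the origin (TCP) lies between the finger pads; the fingertips stand 19 mm ahead of it and the grasp point (between the pads) is the TCP; z points along the fingers, y is the line along which they close (so a half turn about z gives the same grasp; the last joint's range is limited). The gripper opens to 85 mm and grips with 20 to 120 N. Pads are 22 mm wide; open, the fingers measure 114 mm over their backs; the gripper's body (76 mm by 85 mm) begins 54 mm behind the grasp point. The pads swing forward as they close: fully open they stand 13 mm farther back than shut.
Start: joints at [-1.356, 0.383, 0.044, 1.598, -0.018, 1.161, -0.05], TCP at [0.2, 0.618, 0.25] pointing down, gripper open.
Joint ranges: [-2.61, 2.61], [-0.41, 2.15], [-1.48, 1.57], [0, 2.5], [-1.57, 4.71], [0.05, 1.97], [-2.85, 2.85]. Speed limits (rad/s): [2.79, 2.79, 3.14, 3.14, 3.14, 3.14, 3.14].

## Interface

Orientations are given as a unit quaternion [x, y, z, w].
In Python, from bench import move_ptp, movel, move_j, move_gripper, pause, inverse_kinematics, read_camera, camera_params, MotionError, sign_off, look_for, tip_of, read_time_s, read_qpos, read_joint_vel, read_effort, read_eef_pos, read_tcp_rot, read_ft_force, read_ft_torque, read_finger_gap, read_grasp_force gives the robot as it stands. Calls block until the motion is done:
- move_ptp(position, orientation): joint-space move of the TCP to a pose.
- movel(position, orientation=None, speed=0.15): straight line of the TCP; orientation=None keeps the orientation; speed is the mean speed in m/s.
- move_j(angles): joint-space move.
- move_gripper(opening, effort=None): finger opening in m; effort is the grip in N (None keeps the last); returns when the fingers have stopped.
- pause(seconds).
- inverse_kinematics(position, orientation): joint angles nearest the present ones, or None.
- read_camera(name): name is "side" or "top" or "wrist"; returns the picture (480x640x3 uint8, red, green, blue); there is no depth.
- camera_params(name): a dict with "K" (3x3 intrinsics, pixels), "camera_from_world" (4x4, takes a point from world to camera coordinates). Camera axes: x right, y down, z forward; pixel columns grow to the right and rows downward; lengths in m; the calibration is good to about 2 mm. A picture is of the moment at which its call begins: read the wrist's pose just before it. camera_params takes no time and is no camera call; for the wrist camera it gives the pose at the moment of the call.
A pose or a line that the arm cannot do raises MotionError and nothing moves.
- sign_off(): hands the job in; it is judged then, once.
Trained networks look in the newest picture that a camera, given by its name, has taken for a name from the list of things; names that differ only in an ending like _2 or _b are one class to them, and where a whole thing is asked for, a point or a joint stands for the part that bears it (a point fixed in the world has none). Each returns a list of dicts, best first, with "confidence" (0 to 1); they miss things now and then, are a little off and sometimes report something else, mostly with a low value. They report only what shows in the picture. A call takes as long as a camera call. They do not tell look-alikes from the thing itself.
- look_for(camera, name): "at" ([column, row] in pixels, amid what is visible of it).
- tip_of(camera, name): "at" ([column, row] in pixels: a listed point, or the origin of a listed thing).
Readings, each from a call of its own:
- read_time_s(): time.
- read_qpos(): joint angles.
- read_joint_vel(): joint speeds.
- read_effort(): joint torques, N m.
- read_eef_pos(): TCP position.
- read_tcp_rot(): TCP orientation.
- read_ft_force(): force on the tool from outside, world axes, zero at the start.
- read_ft_torque(): the same for the moment, N m.
- read_finger_gap(): finger opening in m.
- read_grasp_force(): force on a finger pad.
Only numpy, scipy, OpenCV 4.12 (cv2) and the standard library are available. Lean on these libraries where they do the work, as an engineer would, in place of code of your own. Each camera call takes 0.05 s, during which the arm holds its last target. There are 200 camera calls.

## Working session

There is one attempt and no reset: what is moved stays moved. The work goes in short steps, each a Python script; the robot and the scene stay as the last script left them, time stands still between calls to the robot, and variables do not carry over. Pictures are saved under pics/ and viewed, at most 10 in all, crops included, and the job is handed in when it is done.

```bash
ls; mkdir -p pics
cat > h.py <<'E'
import numpy as np, cv2
from bench import *
def snap(c,name=None):
    im=read_camera(c)
    if name: cv2.imwrite(f'pics/{name}.png',im[:,:,::-1])
    return im
def ray(c,px,z,P=None):
    P=P or camera_params(c); K=np.array(P['K']);T=np.array(P['camera_from_world'])
    R,t=T[:3,:3],T[:3,3]; o=-R.T@t; d=R.T@np.linalg.solve(K,[px[0],px[1],1])
    return o+d*(z-o[2])/d[2]
def proj(c,p):
    P=camera_params(c);T=np.array(P['camera_from_world']);q=np.array(P['K'])@(T[:3,:3]@np.array(p)+T[:3,3]);return q[:2]/q[2]
E
python3 - <<'E'
from h import *
print(read_time_s(),read_tcp_rot())
for c in('top','side'):
    snap(c,c+'0')
    for n in['cup','tray','warmer','pan','toggle_tip','bottle','frame','plier']:
        try:
            r=tip_of(c,n)
            print(c,n,[(np.round(d['at']).tolist(),round(d['confidence'],2),np.round(ray(c,d['at'],{'pan':.045,'toggle_tip':.146}.get(n,0))[:2],3).tolist()) for d in r[:5]])
        except Exception as e: print(c,n,e)
E
```

```text
pics
0.0 [ 1.55727785e-01  9.87799136e-01 -1.30617662e-03 -1.30167168e-04]
top cup [([423.0, 262.0], 0.95, [0.451, -0.315]), ([350.0, 299.0], 0.59, [0.366, -0.153]), ([380.0, 339.0], 0.56, [0.279, -0.218])]
top tray [([462.0, 355.0], 0.87, [0.246, -0.399]), ([343.0, 215.0], 0.59, [0.555, -0.136])]
top warmer [([178.0, 202.0], 0.66, [0.582, 0.24])]
top pan [([172.0, 185.0], 0.89, [0.611, 0.239])]
top toggle_tip [([167.0, 235.0], 0.63, [0.49, 0.214])]
top bottle [([426.0, 160.0], 0.89, [0.684, -0.326]), ([425.0, 271.0], 0.72, [0.429, -0.32])]
top frame [([332.0, 128.0], 0.66, [0.758, -0.109])]
top plier [([206.0, 311.0], 0.97, [0.336, 0.168])]
side cup [([258.0, 313.0], 0.92, [0.369, -0.153]), ([302.0, 373.0], 0.66, [0.45, -0.318]), ([218.0, 347.0], 0.6, [0.282, -0.234]), ([305.0, 354.0], 0.34, [0.459, -0.273])]
side tray [([338.0, 298.0], 0.78, [0.55, -0.131]), ([198.0, 419.0], 0.59, [0.248, -0.394])]
side warmer [([337.0, 299.0], 0.33, [0.546, -0.133])]
side pan [([344.0, 182.0], 0.95, [0.616, 0.235])]
side toggle_tip [([301.0, 159.0], 0.59, [0.501, 0.212])]
side bottle [([338.0, 299.0], 0.73, [0.548, -0.133]), ([421.0, 364.0], 0.59, [0.689, -0.327])]
side frame [([428.0, 280.0], 0.93, [0.763, -0.101])]
side plier [([248.0, 219.0], 0.91, [0.354, 0.17])]
```

View pics/top0.png

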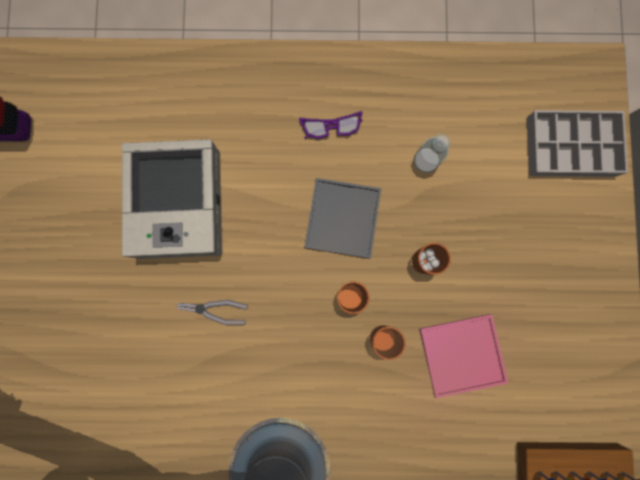

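View pics/side0.png

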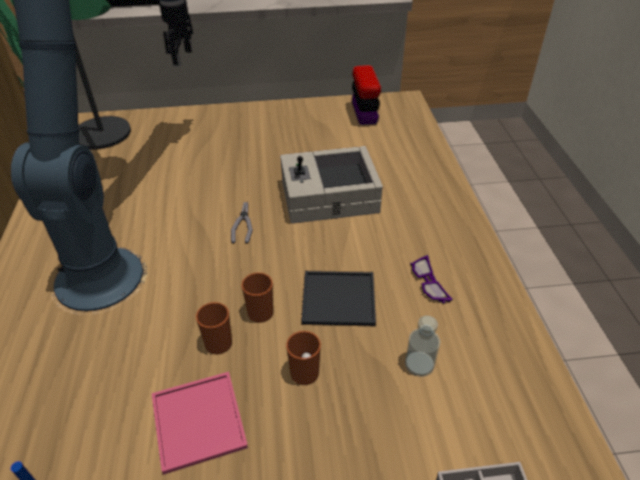

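Cups (top view): (430,259) holds white beads, while (352,298) and (387,341) look empty. The one farthest right, and the one with beads, is (430,259). The slate tray is at (343,218) and the pink look-alike at (462,355). The warmer is at (170,200) with its toggle ball at about (167,234). Next I'll check grasp and pour reachability and the warmer yaw, with one close crop.

```bash
cat >> h.py <<'E'
from scipy.spatial.transform import Rotation as Rn
def Rtool(az,e,flip=0,roll=0):
    "tool z at azimuth az, e below horizontal; y horizontal; then roll about tool z"
    d=np.array([np.cos(az)*np.cos(e),np.sin(az)*np.cos(e),-np.sin(e)]); y=np.array([-np.sin(az),np.cos(az),0])*(-1 if flip else 1)
    return Rn.from_matrix(np.c_[np.cross(y,d),y,d])*Rn.from_euler('z',roll)
CUP=np.array([.4505,-.3165,0]); TRAY=np.array([.5525,-.1335,.006]); PAN=np.array([.6135,.237,.045])
E
python3 - <<'E'
from h import *
im=cv2.imread('pics/top0.png')
a=cv2.resize(im[120:280,100:240],None,fx=3.4,fy=3.4,interpolation=cv2.INTER_CUBIC)
b=cv2.resize(im[225:295,400:462],(250,282),interpolation=cv2.INTER_CUBIC)
c=np.zeros((544,726,3),np.uint8);c[:,:476]=a;c[:282,476:]=b;cv2.imwrite('pics/crop.png',c)
for px in [(123,144),(213,142),(215,255),(123,255)]: print(px,ray('top',px,.09)[:2].round(3))
for s in 'top','side': print(s,[proj(s,p).round(0).tolist() for p in ([*CUP[:2],.095],[*PAN[:2],.045])])
for name,p in(('cup',CUP+[0,0,.064]),('tray',TRAY+[0,0,.07]),('pan',PAN+[0,0,.12])):
  az0=np.arctan2(p[1],p[0])
  for e in np.radians([0,30,40]):
    for f in 0,1:
      s=[]
      for daz in np.radians([-30,-15,0,15,30]):
        ok=''.join('x' if inverse_kinematics(p.tolist(),Rtool(az0+daz,e,f,np.radians(r)).as_quat().tolist()) is not None else '.' for r in range(-150,151,30))
        s.append(ok)
      print(name,np.degrees(e).round(),f,s)
E
```

```text
(123, 144) [0.688 0.333]
(213, 142) [0.694 0.144]
(215, 255) [0.455 0.132]
(123, 255) [0.454 0.321]
top [[434.0, 259.0], [174.0, 184.0]]
side [[301.0, 343.0], [342.0, 182.0]]
cup 0.0 0 ['xxxxxxxxxxx', 'xxxxxxxxxxx', 'xxxxxxxxxxx', 'xxxxxxxxxxx', 'xxxxxxxxxxx']
cup 0.0 1 ['xxxxxxxxxxx', 'xxxxxxxxxxx', 'xxxxxxxxxxx', 'xxxxxxxxxxx', 'xxxxxxxxxxx']
cup 30.0 0 ['xxxxxxxxxxx', 'xxxxxxxxxxx', '...........', 'xxxxxxxxxxx', 'xxxxxxxxxxx']
cup 30.0 1 ['xxxxxxxxxxx', 'xxxxxxxxxxx', '.....x.....', 'xxxxxxxxxxx', 'xxxxxxxxxxx']
cup 40.0 0 ['xxxxxxxxxxx', 'xxxxxxxxxxx', 'xxxxxxxxxxx', 'xxxxxxxxxxx', 'xxxxxxxxxxx']
cup 40.0 1 ['xxxxxxxxxxx', 'xxxxxxxxxxx', 'xxxxxxxxxxx', 'xxxxxxxxxxx', 'xxxxxxxxxxx']
tray 0.0 0 ['xxxxxxxxxxx', 'xxxxxxxxxxx', 'xxxxxxxxxxx', 'xxxxxxxxxxx', 'xxxxxxxxxxx']
tray 0.0 1 ['xxxxxxxxxxx', 'xxxxxxxxxxx', 'xxxxxxxxxxx', 'xxxxxxxxxxx', 'xxxxxxxxxxx']
tray 30.0 0 ['xxxxxxxxxxx', 'xxxxxxxxxxx', '.x.........', 'xxxxxxxxxxx', 'xxxxxxxxxxx']
tray 30.0 1 ['xxxxxxxxxxx', 'xxxxxxxxxxx', '.......x...', 'xxxxxxxxxxx', 'xxxxxxxxxxx']
tray 40.0 0 ['xxxxxxxxxxx', 'xxxxxxxxxxx', 'xxxxxxxxxxx', 'xxxxxxxxxxx', 'xxxxxxxxxxx']
tray 40.0 1 ['xxxxxxxxxxx', 'xxxxxxxxxxx', 'xxxxxxxxxxx', 'xxxxxxxxxxx', 'xxxxxxxxxxx']
pan 0.0 0 ['xxxxxxxxxxx', 'xxxxxxxxxxx', 'xxxxxxxxxxx', 'xxxxxxxxxxx', 'xxxxxxxxxxx']
pan 0.0 1 ['xxxxxxxxxxx', 'xxxxxxxxxxx', 'xxxxxxxxxxx', 'xxxxxxxxxxx', 'xxxxxxxxxxx']
pan 30.0 0 ['xxxxxxxxxxx', 'xxxxxxxxxxx', 'xxxxxxxxxxx', 'xxxxxxxxxxx', 'xxxxxxxxxxx']
pan 30.0 1 ['xxxxxxxxxxx', 'xxxxxxxxxxx', 'xxxxxxxxxxx', 'xxxxxxxxxxx', 'xxxxxxxxxxx']
pan 40.0 0 ['xxxxxxxxxxx', 'xxxxxxxxxxx', 'xxxxxxxxxxx', 'xxxxxxxxxxx', 'xxxxxxxxxxx']
pan 40.0 1 ['xxxxxxxxxxx', 'xxxxxxxxxxx', 'xxxxxxxxxxx', 'xxxxxxxxxxx', 'xxxxxxxxxxx']
```

View pics/crop.png

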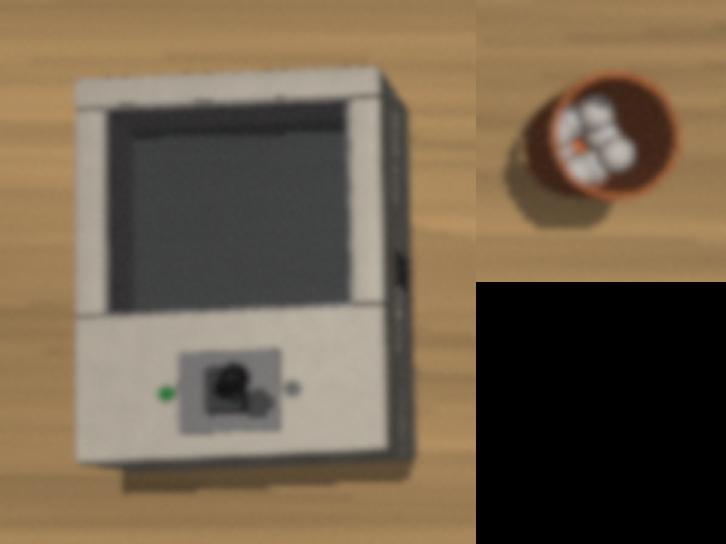

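The crop confirms the choice: the cup at (430,259) holds white beads, with its rim centre at about (434,259), which matches my projection. The warmer yaw is about +0.05 rad and the toggle leans to the grey side. Next is the pre-grasp.

```bash
cat >> h.py <<'E'
WC=np.array([.577,.2345,0]); YAW=.05
GH=.064
E
python3 - <<'E'
from h import *
az=np.arctan2(CUP[1],CUP[0]); e=np.radians(40)
best=None
for f in 0,1:
    R=Rtool(az,e,f); d=R.as_matrix()[:,2]; p=CUP+[0,0,GH]-.14*d
    q=inverse_kinematics((p+[0,0,.1]).tolist(),R.as_quat().tolist()); print(f,np.round(q,2))
    if best is None or abs(q[6])<abs(best[1][6]): best=(f,q,p,R)
f,q,p,R=best
move_j(list(q)); movel(p.tolist(),R.as_quat().tolist(),speed=.2)
print(f,read_time_s(),read_qpos(),read_eef_pos())
P=camera_params('wrist'); snap('wrist','w1')
r=tip_of('wrist','cup'); print([(np.round(x['at']),x['confidence'],ray('wrist',x['at'],0,P)) for x in r], proj('wrist',CUP))
snap('top'); print([(np.round(x['at']),x['confidence'],ray('top',x['at'],0)) for x in tip_of('top','tray')])
E
```

```text
Traceback (most recent call last):
TypeError: unsupported operand type(s) for *: 'NoneType' and 'float'
```

Run:
```python
from h import *
a0=np.arctan2(CUP[1],CUP[0])
for e in (25,35,40,45,50,55):
  for daz in (-30,-20,-10,0,10,20,30):
    for f in 0,1:
      R=Rtool(a0+np.radians(daz),np.radians(e),f);d=R.as_matrix()[:,2]
      qs=[inverse_kinematics((CUP+[0,0,GH]-b*d+[0,0,z]).tolist(),R.as_quat().tolist()) for b,z in((0,0),(.06,0),(.1,0),(.1,.08),(0,.15))]
      if sum(q is None for q in qs[:3])==0: print(e,daz,f,''.join('.' if q is None else 'x' for q in qs),np.round(qs[0],2),np.round(qs[2],2))
```

```text
40 -30 0 xxxxx [-0.58  0.65  0.83  2.42  2.15  0.35 -1.65] [-0.27  0.21  0.26  2.5   1.57  0.72 -0.98]
40 -30 1 xxxxx [-0.28  0.51  0.49  2.41  1.97  0.54  1.77] [-0.27  0.21  0.26  2.5   1.57  0.72  2.16]
40 30 0 xxxxx [ 1.97  1.01 -1.24  2.34  2.43  0.25  0.29] [ 0.74  0.21  0.26  2.5   4.45  0.72 -2.16]
40 30 1 xxxxx [ 1.8   0.77 -1.04  2.35  3.46  0.22  2.26] [0.74 0.21 0.26 2.5  4.45 0.72 0.98]
45 -30 0 xxxxx [-0.56  0.6   0.86  2.4   2.09  0.24 -1.52] [-0.89  0.25  1.01  2.49  1.38  0.47 -0.76]
45 -30 1 xxxxx [-0.26  0.46  0.51  2.39  1.87  0.43  1.93] [-0.38  0.16  0.45  2.47  1.43  0.62  2.37]
45 30 0 xxxxx [ 1.91  0.91 -1.23  2.32  2.13  0.23  0.49] [ 1.92  0.3  -1.02  2.42 -1.47  0.33 -2.44]
45 30 1 xxxxx [ 1.91  0.91 -1.23  2.32  2.13  0.23 -2.65] [ 1.92  0.3  -1.02  2.42 -1.47  0.33  0.7 ]
50 -30 0 xxxxx [-0.58  0.6   0.94  2.37  2.    0.1  -1.39] [-0.88  0.19  1.07  2.45  1.16  0.44 -0.46]
50 -30 1 xxxx. [-0.25  0.43  0.55  2.36  1.69  0.32  2.16] [-0.37  0.12  0.51  2.43  1.25  0.55  2.62]
50 -20 0 xxxxx [-0.31  0.44  0.68  2.41  2.39  0.23 -1.49] [-0.05  0.05  0.26  2.
[... 1351 characters left out ...]
 [ 1.13  0.39 -0.66  2.35  2.09  0.29  2.65] [ 0.44 -0.    0.04  2.47  0.85  0.1  -2.53]
55 10 0 xxxxx [ 1.14  0.38 -0.59  2.34  2.54  0.15 -0.74] [-0.48 -0.06  1.11  2.49 -0.69  0.1   2.45]
55 10 1 xxxxx [ 1.14  0.38 -0.59  2.34  2.54  0.15  2.41] [-0.07 -0.02  0.69  2.48 -0.93  0.12 -0.49]
55 20 0 xxxxx [ 1.4   0.46 -0.79  2.31  2.48  0.07 -0.41] [ 1.84  0.17 -1.13  2.38 -0.72  0.19  2.74]
55 20 1 xxxxx [ 1.4   0.46 -0.79  2.31  2.48  0.07  2.73] [-0.8  -0.23  1.51  2.46 -0.35  0.16 -0.73]
55 30 0 xxxxx [ 1.08  0.38 -0.38  2.28 -1.54  0.23 -2.56] [-0.43  0.4   1.42  2.4  -1.46  0.81 -2.75]
55 30 1 xxxxx [ 1.08  0.38 -0.38  2.28 -1.54  0.23  0.58] [-0.27  0.18  1.17  2.4  -1.3   0.6   0.3 ]
```

Run:
```python
from h import *
a0=np.arctan2(CUP[1],CUP[0])
for e in (15,25,35,45):
  for daz in (-105,-90,-75,-60,-45,45,60,75,90):
    for f in 0,1:
      R=Rtool(a0+np.radians(daz),np.radians(e),f);d=R.as_matrix()[:,2]
      qs=[inverse_kinematics((CUP+[0,0,GH]-b*d+[0,0,z]).tolist(),R.as_quat().tolist()) for b,z in((0,0),(.06,0),(.11,0),(.11,.08),(0,.15))]
      if sum(q is None for q in qs[:3])==0: print(e,daz,f,''.join('.' if q is None else 'x' for q in qs),np.round(qs[0],2),np.round(qs[2],2))
```

```text
15 -105 0 xxxxx [-0.34  1.14  0.65  1.6   0.36  1.45 -0.82] [-0.45  1.22  0.76  1.41  0.23  1.62 -0.71]
15 -105 1 xxxxx [-0.21  1.07  0.46  1.59  0.51  1.51  2.2 ] [-0.22  1.08  0.38  1.4   0.5   1.72  2.21]
15 -90 0 xxxxx [-0.45  1.09  0.65  1.77  0.52  1.24 -0.87] [-0.59  1.12  0.72  1.64  0.38  1.4  -0.77]
15 -90 1 xxxxx [-0.26  0.99  0.4   1.76  0.72  1.36  2.12] [-0.3   0.97  0.3   1.62  0.68  1.56  2.14]
15 -75 0 xxxxx [-0.55  1.04  0.65  1.94  0.72  1.04 -0.98] [-0.73  1.02  0.7   1.87  0.56  1.19 -0.87]
15 -75 1 xxxxx [-0.32  0.92  0.37  1.93  0.95  1.22  2.01] [-0.38  0.87  0.26  1.85  0.86  1.41  2.05]
15 -60 0 xxxxx [-0.72  1.08  0.75  2.12  0.91  0.78 -1.12] [-0.84  0.94  0.66  2.1   0.8   1.01 -1.05]
15 -60 1 xxxxx [-0.38  0.88  0.37  2.11  1.22  1.09  1.85] [-0.46  0.79  0.24  2.08  1.07  1.28  1.91]
15 -45 0 xxxxx [-0.81  1.11  0.8   2.28  1.35  0.61 -1.5 ] [-0.99  0.93  0.71  2.33  1.09  0.81 -1.3 ]
15 -45 1 xxxxx [-0.42  0.86  0.39  2.27  1.56  1.02  1.63] [-0.53  0.73  0.23  2.31  1.33  1.18  1.72]
15 45 0 xxxxx [ 1.87  1.05 -0.82  2.22 -1.54  0.62 -1.64] [ 1.49  0.
[... 5591 characters left out ...]
 [ 1.24  0.49 -0.39  2.24 -1.5   0.51  0.92] [ 0.04  0.51  1.16  2.35 -1.54  1.19  0.84]
45 60 0 xxxxx [ 0.32  0.65  0.7   2.17 -1.54  1.14 -2.15] [ 0.14  0.7   1.15  2.18 -1.45  1.47 -2.18]
45 60 1 xxxxx [ 0.32  0.65  0.7   2.17 -1.54  1.14  0.99] [ 0.14  0.7   1.15  2.18 -1.45  1.47  0.97]
45 75 0 xxxxx [ 0.19  0.85  0.92  2.04 -1.48  1.46 -2.05] [ 0.12  1.11  1.36  2.   -1.54  1.93 -2.01]
45 75 1 xxxxx [ 0.19  0.85  0.92  2.04 -1.48  1.46  1.09] [ 0.12  1.11  1.36  2.   -1.54  1.93  1.13]
45 90 0 xxxxx [ 0.09  1.11  1.14  1.91 -1.5   1.79 -1.9 ] [ 0.23  0.96  1.14  1.83 -1.3   1.81 -1.94]
45 90 1 xxxxx [ 0.09  1.11  1.14  1.91 -1.5   1.79  1.24] [ 0.23  0.96  1.14  1.83 -1.3   1.81  1.21]
```

The side approach (azimuth offset -75°, 25° below horizontal) keeps the joints mid-range and clear of the look-alike cups. I'll go to that pre-grasp.

```bash
cat >> h.py <<'E'
E0=np.radians(25); AZG=np.arctan2(CUP[1],CUP[0])-np.radians(75)
def L(p,R=None,speed=.15): movel(list(map(float,p)),None if R is None else R.as_quat().tolist(),speed=speed)
E
python3 - <<'E'
from h import *
R=Rtool(AZG,E0,0);d=R.as_matrix()[:,2];p=CUP+[0,0,GH]-.11*d
move_ptp((p+[0,0,.12]).tolist(),R.as_quat().tolist()); L(p,R,.2)
print(read_time_s(),np.round(read_qpos(),2),read_eef_pos(),read_finger_gap())
P=camera_params('wrist'); snap('wrist','w1')
r=tip_of('wrist','cup'); print([(np.round(x['at']),x['confidence'],ray('wrist',x['at'],0,P)) for x in r], proj('wrist',CUP), proj('wrist',CUP+[0,0,.095]))
snap('side','s1')
E
```

```text
4.7583 [-0.75  0.91  0.78  1.93  0.48  1.08 -0.74] [ 0.48510168 -0.22324319  0.11133906] 0.0853760975624599
[(array([317., 152.]), 0.65, array([ 0.45089014, -0.31751476,  0.        ]))] [315.3232869  151.27114915] [315.50127524 294.88390694]
```

View pics/w1.png

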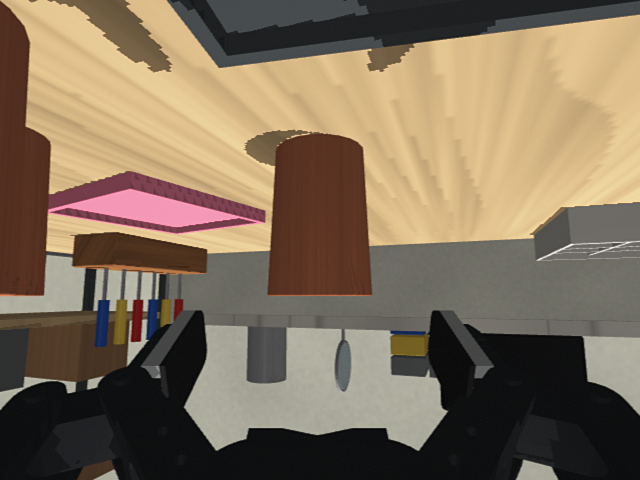

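View pics/s1.png

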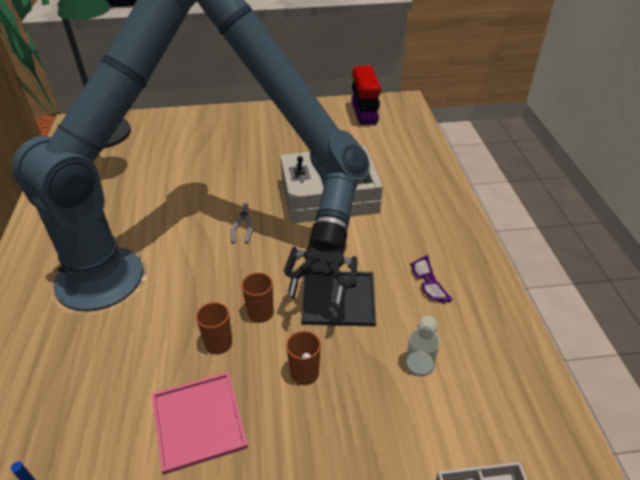

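The wrist view (upside down) shows the cup centred between the fingers, with its base at (317,152) against a projected (315,151), so the position is confirmed. The side view shows the hand over the slate tray, clear of the other cups. I'll grasp and lift.

Run:
```python
from h import *
T=np.array(camera_params('wrist')['camera_from_world']);c=-T[:3,:3].T@T[:3,3];print('cam',c)
R=Rtool(AZG,E0,0);d=R.as_matrix()[:,2]
assert c[2]-.11*np.sin(E0)>.03
L(CUP+[0,0,GH],R,.08); print(read_ft_force())
move_gripper(.05,50); print('gap',read_finger_gap(),read_grasp_force())
L(CUP+[0,0,GH+.03],R,.08)
L(CUP+[0,0,.30],R,.2); print(read_time_s(),read_finger_gap(),read_grasp_force(),read_ft_force())
# transit, upright
dz=np.radians(-54); L([PAN[0]-.02,PAN[1]+.03,.30],Rtool(dz,E0,0),.2)
print(read_time_s(),np.round(read_qpos(),2),read_finger_gap())
snap('side','s2')
```

```text
cam [ 0.53530187 -0.08777786  0.09602917]
[ 0.74459269  0.52518056 -0.21815431]
gap 0.062374095350120055 53.26014925085474
8.4833 0.062235798791611036 54.36541162489448 [-0.28604929  0.45988152 -1.77076397]
11.6333 [-1.46  0.63  0.74  1.72  0.75  1.27 -0.51] 0.062409447511261706
```

View pics/s2.png

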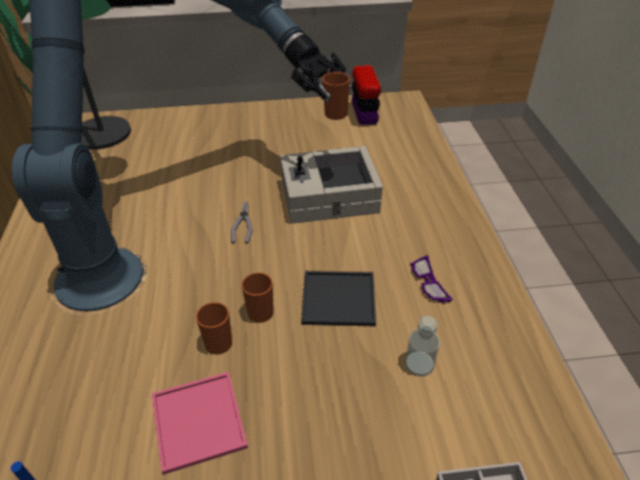

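The cup is held upright over the warmer with the gap steady at 62 mm. I'll pour now, with the lip held over the pan.

```bash
cat >> h.py <<'E'
DZ=np.radians(-54); KA=DZ+np.radians(20); RV=np.array([np.sin(KA),-np.cos(KA),0]); KV=np.array([np.cos(KA),np.sin(KA),0]); ZV=np.array([0,0,1.])
def pour(th,lipz=None,back=.02):
    th=np.radians(th); u=np.sin(th)*RV+np.cos(th)*ZV; w=np.cos(th)*RV-np.sin(th)*ZV
    lip=PAN-back*RV; lip[2]=lipz or .110+max(0,.095*np.cos(th))
    return lip-.031*u-.033*w, Rn.from_rotvec(KV*th)*Rtool(DZ,E0,0)
E
python3 - <<'E'
from h import *
L(*pour(0,.29),.1); L(*pour(40,.24),.1)
for th in (50,58,65,72,79,86,93,100,108,116): 
    L(*pour(th),.03); pause(.15)
print(read_time_s(),np.round(read_qpos(),2),read_ft_force())
pause(.5); im=snap('top','t3'); snap('side','s3')
a=cv2.imread('pics/top0.png');
c=np.hstack([cv2.resize(cv2.imread('pics/t3.png')[100:280,80:260],(400,400)),cv2.resize(cv2.imread('pics/s3.png')[50:230,250:430],(400,400))]);cv2.imwrite('pics/c3.png',c)
E
```

```text
Traceback (most recent call last):
  File "h.py", line 22, in L
    def L(p,R=None,speed=.15): movel(list(map(float,p)),None if R is None else R.as_quat().tolist(),speed=speed)
                               ~~~~~^^^^^^^^^^^^^^^^^^^^^^^^^^^^^^^^^^^^^^^^^^^^^^^^^^^^^^^^^^^^^^^^^^^^^^^^^^^^
bench.MotionError: the arm cannot follow that straight line within its joint ranges
```

Run:
```python
from h import *
import h
q=np.array(read_qpos());p=read_eef_pos();R=Rn.from_quat(read_tcp_rot())
U=R.as_matrix()@Rtool(AZG,E0,0).inv().as_matrix()[:,2]
print(read_time_s(),q.round(2),p,'tilt',np.degrees(np.arccos(U[2])))
for th in (50,58,65,72,79,86,93,100,108,116):
    x,Rr=pour(th);s=inverse_kinematics(x.tolist(),Rr.as_quat().tolist()); print(th,None if s is None else np.round(s,2))
# alternatives: rotate the whole pour about z
for dz in (-54,-40,-25,-10,0):
    h.DZ=np.radians(dz);h.KA=h.DZ+np.radians(20);h.RV=np.array([np.sin(h.KA),-np.cos(h.KA),0]);h.KV=np.array([np.cos(h.KA),np.sin(h.KA),0])
    for th in(40,90,116):
        x,Rr=h.pour(th);s=inverse_kinematics(x.tolist(),Rr.as_quat().tolist()); print(dz,th,None if s is None else np.round(s,2))
```

```text
17.1333 [-1.77  1.12  1.24  2.09  0.91  0.08 -2.09] [0.64748952 0.28715112 0.16187244] tilt 72.05171511109907
50 [-1.47  0.7   0.8   1.94  1.01  0.62 -1.59]
58 [-1.6   0.8   0.96  2.    1.02  0.45 -1.78]
65 [-1.7   0.94  1.11  2.05  0.98  0.27 -1.94]
72 [-1.77  1.12  1.24  2.09  0.91  0.08 -2.09]
79 [-1.42  0.69  0.7   2.12  1.77  0.62 -2.77]
86 [-0.86  0.58  0.04  2.13  1.98  0.99 -2.82]
93 [-0.27  0.71 -0.61  2.13  2.2   1.34 -2.78]
100 [-0.07  0.84 -0.82  2.15  2.37  1.51 -2.8 ]
108 [ 0.14  1.07 -1.04  2.16  2.62  1.7  -2.74]
116 [ 0.16  1.13 -1.04  2.18  2.75  1.77 -2.84]
-54 40 [-1.38  0.68  0.67  1.86  0.95  0.77 -1.36]
-54 90 [-0.46  0.64 -0.39  2.12  2.11  1.21 -2.8 ]
-54 116 [ 0.16  1.13 -1.04  2.18  2.75  1.77 -2.84]
-40 40 [-1.6   0.7   0.93  2.03  1.09  0.44 -1.4 ]
-40 90 [-0.17  0.65 -0.61  2.23  2.46  1.18 -2.77]
-40 116 [ 0.33  1.12 -1.05  2.27  3.    1.53 -2.8 ]
-25 40 [-1.76  0.81  1.19  2.18  2.3   0.12 -2.52]
-25 90 [ 0.19  0.72 -0.82  2.29  2.85  1.05 -2.69]
-25 116 [ 0.54  1.12 -1.05  2.31  3.29  1.21 -2.82]
-10 40 [-1.44  0.44  0.82  2.29  2.63  0.4  -2.39]
-10 90 [ 0.56  0.88 -1.04  2.3   3.22  0.8  -2.54]
-10 116 [ 0.91  1.49 -1.27  2.27  3.49  0.66 -2.47]
0 40 [-1.33  0.38  0.79  2.34  3.1   0.46 -2.65]
0 90 [ 0.84  1.18 -1.26  2.26  3.23  0.5  -2.15]
0 116 [ 0.99  1.47 -1.27  2.21  3.76  0.38 -2.71]
```

The elbow branch runs out at 72° of tilt because j6 reaches its limit. I'll tilt back upright, check the pan, and look for a branch pouring to the other side, where j7 has room.

```bash
cat >> h.py <<'E'
def setup(dz,s):
    "s=+1 pours right of tool, -1 left"
    global DZ,KA,KV,RV,S
    S=s; DZ=np.radians(dz); KA=DZ+s*np.radians(20); KV=np.array([np.cos(KA),np.sin(KA),0]); RV=s*np.array([np.sin(KA),-np.cos(KA),0])
def pour(th,lipz=None,back=.02):
    th=np.radians(th); u=np.sin(th)*RV+np.cos(th)*ZV; w=np.cos(th)*RV-np.sin(th)*ZV
    lip=PAN-back*RV; lip[2]=lipz or .110+max(0,.095*np.cos(th))
    return lip-.031*u-.033*w, Rn.from_rotvec(KV*th*S)*Rtool(DZ,E0,0)
setup(-54,1)
E
python3 - <<'E'
import h
from h import *
L(*pour(58),.08);L(*pour(40,.24),.12); L(*pour(0,.29),.15)
print(read_time_s(),np.round(read_qpos(),2),read_ft_force())
snap('side','s3');print(sum(x['confidence']>.4 for x in look_for('side','bead0')),[np.round(x['at']).tolist() for x in look_for('side','bead0')])
snap('top','t3');print([np.round(x['at']).tolist()+[x['confidence']] for x in look_for('top','bead0')])
for dz in range(-110,60,15):
    setup(dz,-1)
    for th in(0,40,80,120):
        x,Rr=pour(th,.29 if th<45 else None);s=inverse_kinematics(x.tolist(),Rr.as_quat().tolist()); print(dz,th,None if s is None else np.round(s,2))
E
```

```text
19.1667 [-1.35  0.75  0.69  1.61  0.72  1.22 -0.5 ] [ 0.26641497 -0.64078889 -2.29238096]
0 []
[[171.0, 198.0, 0.62]]
-110 0 None
-110 40 None
-110 80 None
-110 120 None
-95 0 [-1.21  0.93  0.73  1.31  0.32  1.79 -0.62]
-95 40 None
-95 80 None
-95 120 None
-80 0 [-1.31  0.81  0.71  1.52  0.48  1.57 -0.6 ]
-80 40 [-1.09  0.8   0.57  1.31  0.31  1.86  0.04]
-80 80 None
-80 120 None
-65 0 [-1.41  0.69  0.71  1.72  0.65  1.35 -0.6 ]
-65 40 [-1.18  0.69  0.56  1.49  0.47  1.67  0.12]
-65 80 [-0.94  1.02  0.39  1.25  0.34  1.89  0.63]
-65 120 None
-50 0 [-1.51  0.57  0.75  1.92  0.85  1.14 -0.63]
-50 40 [-1.26  0.57  0.56  1.68  0.62  1.47  0.17]
-50 80 [-1.02  0.94  0.39  1.42  0.5   1.7   0.69]
-50 120 [-1.23  1.43  1.02  1.18  0.15  1.88  1.71]
-35 0 [-1.6   0.45  0.82  2.11  1.1   0.93 -0.69]
-35 40 [-1.33  0.45  0.6   1.85  0.79  1.28  0.21]
-35 80 [-1.1   0.85  0.4   1.61  0.66  1.5   0.72]
-35 120 [-1.    1.09  0.33  1.35  0.76  1.85  1.32]
-20 0 [-1.66  0.34  0.93  2.26  1.46  0.74 -0.81]
-20 40 [-1.41  0.33  0.66  2.02  0.99  1.07  0.24]
-20 80 [-1.17  0.77  0.42  1.79  0.84  1.29
[... 359 characters left out ...]
10 80 [-1.32  0.65  0.58  2.12  1.36  0.86  0.52]
10 120 [-1.26  0.88  0.44  1.94  1.3   1.26  1.04]
25 0 [-1.21  0.18  0.99  2.39  3.63  0.56 -2.04]
25 40 [-1.51  0.02  1.02  2.31  1.94  0.39  0.13]
25 80 [-1.38  0.64  0.72  2.26  1.82  0.67  0.23]
25 120 [-1.37  0.88  0.56  2.11  1.59  1.08  0.82]
40 0 [-0.94  0.29  0.9   2.29  4.15  0.83 -2.34]
40 40 [-1.5   0.06  1.21  2.3   3.35  0.21 -1.03]
40 80 [-1.34  0.64  0.8   2.34  2.48  0.66 -0.19]
40 120 [-1.45  0.94  0.71  2.26  1.99  0.98  0.47]
55 0 [-0.91  0.54  1.06  2.14  4.36  1.25 -2.46]
55 40 [-1.15  0.18  1.04  2.23  4.32  0.5  -1.81]
55 80 [-1.17  0.62  0.8   2.36  3.05  0.8  -0.45]
55 120 [-1.46  1.05  0.84  2.35  2.45  1.05  0.05]
```

```bash
sed -i 's/^setup(-54,1)/setup(-45,-1)/' h.py; sed -i 's/back=.02)/back=-.01)/' h.py
python3 - <<'E'
from h import *
L(*pour(0,.29),.15); L(*pour(40,.25),.12); th=40
try:
    for th in (50,60,68,75,82,89,96,103,110,117): 
        L(*pour(th),.04); pause(.1)
except MotionError as ex: print(th,ex)
pause(.4)
print(read_time_s(),np.round(read_qpos(),2),read_ft_force(),read_finger_gap())
snap('top','t4'); snap('side','s4')
c=np.hstack([cv2.resize(cv2.imread('pics/t4.png')[100:280,80:260],(400,400)),cv2.resize(cv2.imread('pics/s4.png')[60:240,250:430],(400,400))]);cv2.imwrite('pics/c4.png',c)
E
```

```text
27.0417 [-1.    1.21  0.48  1.14  0.57  1.95  1.39] [-0.09403524 -0.08961279 -1.78097544] 0.06231614405744483
```

View pics/c4.png

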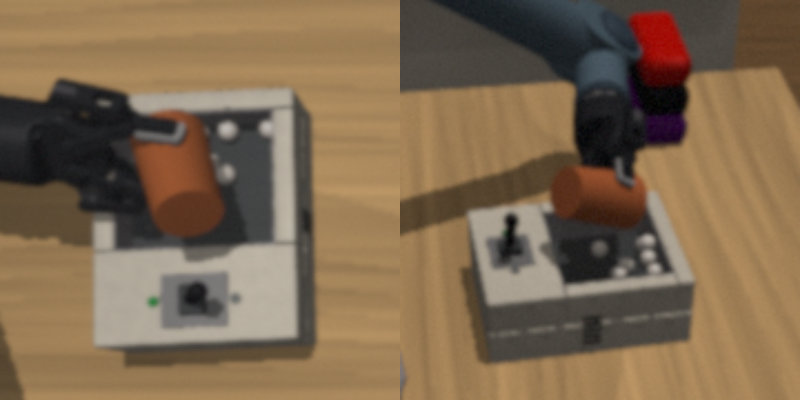

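The cup is tilted fully over, beads are in the pan (about 6 visible, the rest behind the cup), and the toggle is untouched. I'll raise, tilt back, and count the beads once the view is clear.

Run:
```python
from h import *
L(*pour(110,.16),.12); L(*pour(60,.26),.12); L(*pour(0,.33),.15)
R=Rtool(AZG,E0,0)
L(TRAY+[0,0,.30],R,.25)
print(read_time_s(),np.round(read_qpos(),2))
snap('top','t5'); print('tray',[(np.round(ray('top',x['at'],0)[:2],3),x['confidence']) for x in tip_of('top','tray')]); snap('side','s5')
snap('wrist'); print('beads in wrist',look_for('wrist','bead0'))
c=np.hstack([cv2.resize(cv2.imread('pics/t5.png')[120:270,100:250],(400,400)),cv2.resize(cv2.imread('pics/s5.png')[100:250,250:400],(400,400))]);cv2.imwrite('pics/c5.png',c)
```

```text
31.5167 [-0.98  0.78  1.04  1.7   0.4   1.42 -0.44]
tray [(array([ 0.253, -0.395]), 0.96), (array([ 0.548, -0.132]), 0.79), (array([0.678, 0.266]), 0.37)]
beads in wrist []
```

View pics/c5.png

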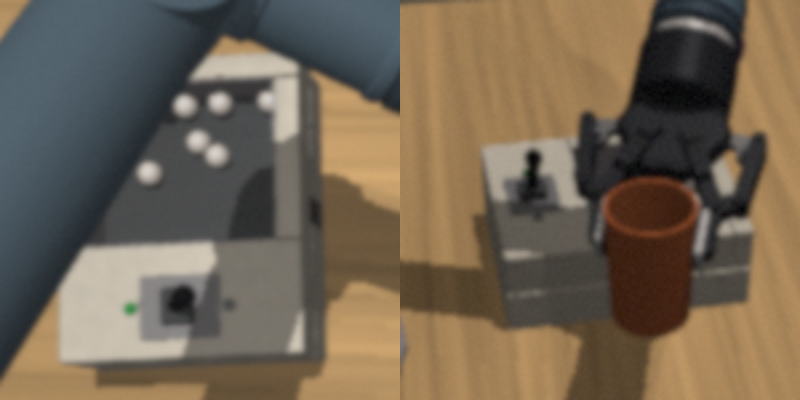

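Six beads are visible and the arm hides the rest of the pan, so I'll recount before toggling. Next I place the cup in the slate tray.

Run:
```python
from h import *
R=Rtool(AZG,E0,0);d=R.as_matrix()[:,2];T=TRAY
L(T+[0,0,GH+.03],R,.25)
for dz in (.012,.006,.003,.001,-.001,-.003):
    L(T+[0,0,GH+dz],R,.04); f=read_ft_force()[2]; print(dz,round(f,2))
    if f>1.5: break
move_gripper(.085); pause(.2)
L(T+[0,0,GH+dz]-.13*d,R,.15); p=np.array(read_eef_pos()); L(p+[0,0,.1],R,.25)
print(read_time_s())
# to toggle pre-pose
z=np.array([0,0,-1.]);y=np.array([np.cos(YAW),np.sin(YAW),0])
best=min(((inverse_kinematics(*a),a) for a in [([*(WC+[-.08,-.11,.30])],Rn.from_matrix(np.c_[np.cross(s*y,z),s*y,z]).as_quat().tolist()) for s in(1,-1)] if inverse_kinematics(*a) is not None),key=lambda t:np.abs(np.array(t[0])-read_qpos()).max())
move_j(list(best[0])); move_gripper(0.0,30)
print(read_time_s(),np.round(read_qpos(),2),read_finger_gap(),read_eef_pos())
snap('top','t6'); print('cup',[(np.round(x['at']).tolist(),np.round(ray('top',x['at'],.006)[:2],3).tolist(),x['confidence']) for x in tip_of('top','cup')],'tip',[(np.round(ray('top',x['at'],.146)[:2],3),x['confidence']) for x in tip_of('top','toggle_tip')]); snap('side','s6')
print('side tip',[(np.round(ray('side',x['at'],.146)[:2],3),x['confidence']) for x in tip_of('side','toggle_tip')])
a=cv2.imread('pics/t6.png')[110:270,100:450];b=cv2.imread('pics/s6.png')[120:440,130:480]
c=np.zeros((600,800,3),np.uint8);c[:206,:450]=cv2.resize(a,(450,206));c[206:600,:431]=cv2.resize(b,(431,394));c[:369,450:]=cv2.resize(cv2.imread('pics/t6.png')[125:255,110:233],(350,369));cv2.imwrite('pics/c6.png',c)
```

```text
0.012 -1.57
0.006 -2.26
0.003 -1.18
0.001 -1.74
-0.001 4.28
36.5167
38.2083 [-1.14  0.08  0.86  1.9  -0.06  1.19 -0.2 ] 2.1980277417335853e-06 [0.49701788 0.12446981 0.30006128]
cup [([382.0, 338.0], [0.282, -0.222], 0.8), ([344.0, 214.0], [0.557, -0.137], 0.73), ([349.0, 297.0], [0.371, -0.149], 0.62)] tip []
side tip [(array([0.495, 0.212]), 0.64)]
```

View pics/c6.png

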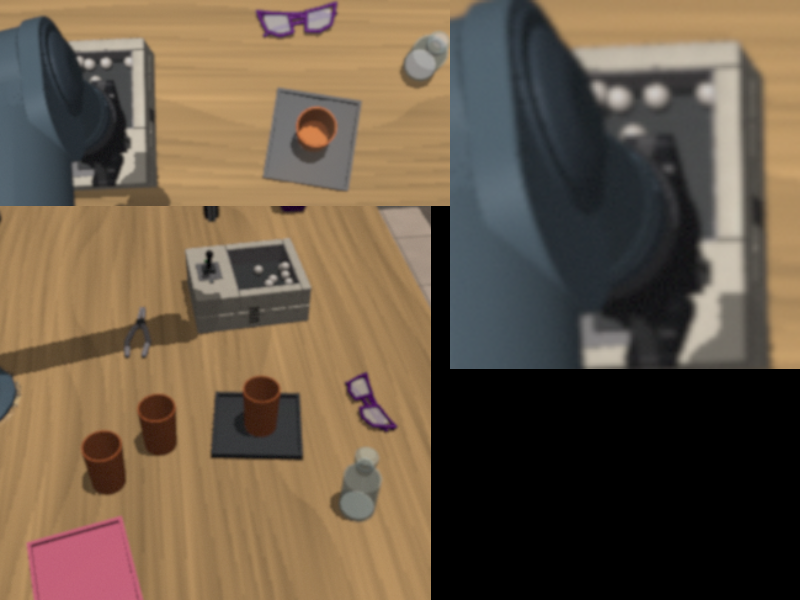

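The cup stands upright and empty in the slate tray and nothing is spilled on the counter. The side view shows the beads in the pan and the toggle still off. Now the toggle push.

Run:
```python
from h import *
Y=np.array([-np.sin(YAW),np.cos(YAW),0]);X=np.array([np.cos(YAW),np.sin(YAW),0]); R=Rn.from_quat(read_tcp_rot())
at=lambda y,z=.147: WC-.08*X+y*Y+[0,0,z]
L(at(-.072,.2),R,.15); L(at(-.072),R,.1); L(at(-.03),R,.06); f0=np.array(read_ft_force())@Y
L(at(-.014),R,.04); print(f0,np.array(read_ft_force())@Y)
for y in np.arange(-.012,.012,.0015):
    L(at(y),R,.03); f=np.array(read_ft_force())@Y; print(round(y,4),round(f,2))
    if f<-9: break
L(at(y-.03),R,.1); L(at(y-.03,.25),R,.2); L(at(-.25,.35),R,.3)
print(read_time_s()); 
snap('side','s7');print('side',[(np.round(ray('side',x['at'],.146)[:2],3),x['confidence']) for x in tip_of('side','toggle_tip')],'expect',at(.024,.146))
snap('top','t7');print('top',[(np.round(ray('top',x['at'],.146)[:2],3),x['confidence']) for x in tip_of('top','toggle_tip')])
c=np.hstack([cv2.resize(cv2.imread('pics/t7.png')[120:270,100:250],(400,400)),cv2.resize(cv2.imread('pics/s7.png')[130:230,270:390],(400,333)) if 0 else cv2.resize(cv2.imread('pics/s7.png')[130:240,275:385],(400,400))]);cv2.imwrite('pics/c7.png',c)
```

```text
-0.45052868482604347 0.9270675863443971
-0.012 -0.18
-0.0105 -1.4
-0.009 -2.1
-0.0075 -2.75
-0.006 -2.82
-0.0045 -2.13
-0.003 -2.51
-0.0015 -2.74
-0.0 -2.33
0.0015 -3.36
0.003 -6.02
0.0045 -7.11
0.006 -8.91
0.0075 -11.64
46.9917
side [(array([0.495, 0.243]), 0.53)] expect [0.49590048 0.25447167 0.146     ]
top [(array([0.495, 0.257]), 0.65)]
```

View pics/c7.png

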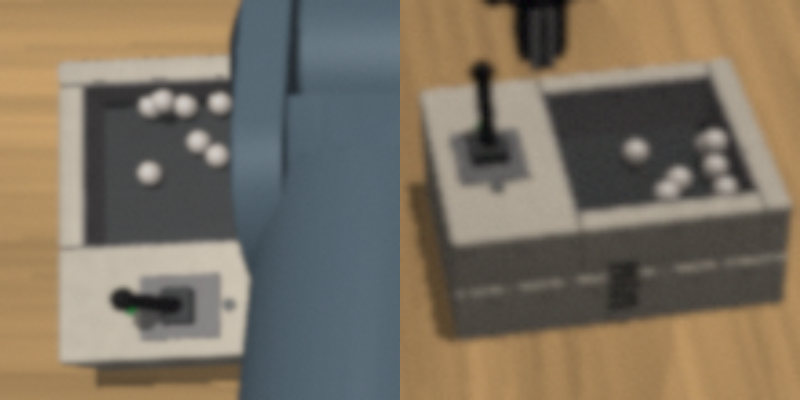

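The ball now sits over the green dot. The push force rose to 11.6 N, well above the hinge friction, so the toggle is at its stop. Seven beads show in the pan, and the eighth was in the corner now hidden by the arm, where c5 showed it.

```bash
python3 -c "
from bench import *
pause(.3); print(sign_off(), read_time_s())"
```

```text
the job is handed in; nothing more can be done
the job is handed in; nothing more can be done
```

I handed the job in at about 47 s: all eight beads are in the pan with none spilled, the empty cup stands released in the slate tray, and the toggle was pushed last, fully over to on; the judge's verdict was not shown.

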